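Slide the tool steriliser into its place and start it

ROBOT

A 6-joint arm with a two-finger parallel gripper is mounted at the origin on the work surface. World frame = base frame: x ahead of the robot, y to its left, z up, the work surface at z = 0. Lengths are in mm, angles in degrees, forces in N, time in s.
With the tool pointing down it reaches from about 350 to 850 mm from the base axis. Payload 8.1 kg.
Tool frame: the origin (TCP) lies midway between the tips of the shut fingers; the grasp point (between the pads) lies hold_point_z behind it (hold_point_z is the distance from the TCP to the grasp point, in mm); z points along the fingers, x is the direction in which the jaws open and shut, and the axes are right-handed (so a half turn about z gives the same grasp; the last joint's range is limited). The gripper opens to 85 mm and grips with 20 to 120 N. Pads are 22 mm wide; open, the fingers measure 114 mm over their backs; the gripper's body (76 mm by 85 mm) begins 54 mm behind the grasp point. The pads swing forward as they close: fully open they stand 13 mm farther back than shut.
Start: joints at [-73.362, 7.471, 85.268, -0, 87.261, -4.893], TCP at [220.23, -558.125, 231.292] pointing down, gripper open.
Joint ranges: [-169.43, 169.43], [-51.17, 129.36], [1.28, 143.12], [-76.62, 256.62], [0, 156.53], [-152.29, 152.29]. Speed limits (degrees/s): [136.94, 136.94, 159.86, 180, 180, 180].

INTERFACE

Orientations are given as [roll, pitch, yaw] about the fixed x, y, z axes, in that order (R = Rz(yaw) Ry(pitch) Rx(roll)).
In Python, from bench import * gives the robot as it stands.
- The arm moves only by the shell command python3 -m pendant 'ROWS' [OPENING] [FORCE]. ROWS is JSON, a list that holds one entry, the list of rows, each a list of 4 numbers: the shift along the tool's x, y, z normalised to -1 to 1, where 1 is 0.02 m, then the turn about the tool's z normalised to -1 to 1, where 1 is 0.08 rad. A call has exactly 10 rows; each row shifts and turns the pose as measured when the row begins, along the tool's axes as they then stand; what a row does not reach is not made up. A row lasts 1/12 s, in which the tool goes at most 41.7 mm and 7.16 degrees, less where a joint would pass 70% of its speed; a pose out of reach is approached as far as the arm can. A call with a number of a shift or a turn outside -1 to 1 is refused whole. A call with a gripper value outside its range is refused whole. OPENING is the gripper's target within -1 to 1 (fully open at 1, half-way at 0, shut at -1), set as the call begins (- or left out, the last holds). The fingers move at their own pace and stop on an object; FORCE is the grip in N (left out, the last holds). Time passes only in rows, so rows that do not move let the fingers close, or fill a call up. It gives the time, the measured TCP pose, the force and the opening at its end, in the units of the state.
- sense(): the state, without advancing time (a new reading comes with each control period).
- snapshot(name): name is "side" or "top"; returns the picture (480x640x3 uint8, red, green, blue); there is no depth.
- calibration(name): a dict with "mtx" (3x3 intrinsics, pixels), "D" ([k1, k2, p1, p2, k3] as OpenCV has them; the pictures are not rectified), "world_to_cam" (4x4, takes a point from world to camera coordinates). Camera axes: x right, y down, z forward; pixel columns grow to the right and rows downward; lengths in mm; the calibration is good to about 2 mm. A picture is of the moment at which its call begins. calibration takes no time and is no camera call.
- hand_in(): hands the job in, once; it reports no verdict.
The state is a dict: "time": time; "joint_pos": joint angles; "qd": joint speeds; "joint_efforts": joint torques, N m; "tool_pos": TCP position; "tcp_rot": TCP orientation; "ft_force": force on the tool from outside, world axes, zero at the start; "wrist_torque": the same for the moment, N m; "finger_gap": finger opening in mm.
Only numpy, scipy, OpenCV 4.12 (cv2) and the standard library are available. Lean on these libraries where they do the work, as an engineer would, in place of code of your own. Each camera call takes 0.05 s, during which the arm holds its last target.

TASK

With the fingers only, push the tall, heavy tool steriliser low near its base so that it slides upright along the counter, without tipping, until it stands wholly inside the blue tape outline. Then press the green start button on its top right down and let it go. Do not lift the steriliser, and leave the other salon things where they stand.

Things in the scene. Friction and masses are not known exactly. Their poses are not given: they have to be found in the camera images.
- tower: Narrow upright steriliser, a rigid white and aluminium box on a black plinth, 180 (its x) x 90 (y) x 240 mm (z, up), 1.5 to 2.2 kg; origin under its centre. Broad faces (+y, -y) flat and vertical; violet glass door on the +x end. Friction 0.48 to 0.72: 7 to 16 N slide it; pushed higher than 60 mm it may tip. Starts left or right of the outline, 240 to 520 mm off along world y, x within 12 degrees of world x.
- outline: Rectangle of blue tape on the white counter, no step to slide over. Clear space inside the tape 220 (its x) x 130 mm (its y), so 20 mm to spare round the steriliser; tape 15 mm wide. Origin at its centre, on the counter; its x within 9 degrees of world x. The counter between it and the steriliser is free.
- start_top (a point): Centre of the upper face of the green start button, a disc 34 mm across in a black collar 50 mm across in the middle of the steriliser's top. The face is 262 mm above the steriliser's underside and stands 10 mm above the collar.
- start (a joint): Travel of the start button in m: 0 up, 0.006 fully down (about 5 N); it springs back when let go.
- foot_a (a point): Bottom corner of the steriliser at its +x, +y (90 and 45 mm from its origin), on the counter.
- foot_b (a point): Bottom corner of the steriliser at its +x, -y.
- foot_c (a point): Bottom corner of the steriliser at its -x, -y.
- foot_d (a point): Bottom corner of the steriliser at its -x, +y.
- tube: Bystander: brown squeeze tube standing on its black cap, about 52 mm wide, 150 mm tall; origin under its centre.
- spray: Bystander: amber bottle with a black cap, 56 mm across, 150 mm tall; origin under its centre.
- wax: Bystander: low white jar with a metal lid, 68 mm across, 50 mm tall, on the robot's side of the counter; origin under its centre.
- lotion: Bystander: green bottle, 52 mm across, 130 mm tall; origin under its centre.
- brush: Bystander: wooden paddle hairbrush, 200 x 60 mm, 28 mm thick, lying bristles down on the far side of the counter; origin under it, 20 mm from its middle, its length along its x.
- comb: Bystander: black comb 190 mm long, 8 mm thick, lying flat on the robot's side; origin under its middle, its length along its x.
- mug: Bystander: white mug, 76 mm across, 85 mm tall, handle at its +y; origin under its centre.

How it is judged (in metres and radians):
On the way, in this order (a step that is already met when the one before it is completed fails the run):
1. the steriliser stands still and upright, wholly inside the outline (x of foot_a in the frame of outline between -0.112 and 0.112 m and y of foot_a in the frame of outline between -0.067 and 0.067 m and x of foot_b in the frame of outline between -0.112 and 0.112 m and y of foot_b in the frame of outline between -0.067 and 0.067 m and x of foot_c in the frame of outline between -0.112 and 0.112 m and y of foot_c in the frame of outline between -0.067 and 0.067 m and x of foot_d in the frame of outline between -0.112 and 0.112 m and y of foot_d in the frame of outline between -0.067 and 0.067 m and linear speed of tower below 0.01 m/s and angle between tower's own z axis and vertical below 0.03 rad), for 0.2 s.
2. the start button is pressed down, the steriliser still in its place (x of foot_a in the frame of outline between -0.112 and 0.112 m and y of foot_a in the frame of outline between -0.067 and 0.067 m and x of foot_b in the frame of outline between -0.112 and 0.112 m and y of foot_b in the frame of outline between -0.067 and 0.067 m and x of foot_c in the frame of outline between -0.112 and 0.112 m and y of foot_c in the frame of outline between -0.067 and 0.067 m and x of foot_d in the frame of outline between -0.112 and 0.112 m and y of foot_d in the frame of outline between -0.067 and 0.067 m and value of joint start above 0.0045 m), for 0.05 s.
At the end, for the whole second after the job is handed in: All four bottom corners of the steriliser lie inside the blue tape (to 2 mm), it stands upright (within 0.03 rad) and still on the counter, and the start button has come up again (all of step 1 and height (world z) of tower below 0.005 m and value of joint start below 0.002 m); the robot touches nothing.
It fails at once if the steriliser is tipped by more than 0.2 rad (angle between tower's own z axis and vertical above 0.2 rad).
It fails at once if the steriliser is lifted off the counter (its underside by more than 15 mm) (height (world z) of tower above 0.015 m).
It fails at once if one of the other salon things is moved by more than 25 mm or knocked over (distance of any of tube, spray, wax, lotion, brush, comb, mug from where it was at the start of the episode above 0.025 m or angle between any of tube, spray, wax, lotion, mug's own z axis and vertical above 0.5 rad).
It also fails if it takes over 64 s, if anything falls off the work surface, if the arm or the gripper's body presses on something with over 40 N, if the wrist force passes 120 N, or if a joint passes its speed limit or range.

## Working session

There is one attempt and no reset: what is moved stays moved. The work goes in short steps, Python scripts to look and compute and a shell command to move; the robot and the scene stay as the last step left them, time stands still between calls to the robot, and variables do not carry over. Pictures are saved under pics/ and viewed, and the job is handed in when it is done.

```bash
mkdir -p pics; ls; python3 - <<'E'
from bench import *
import cv2
s=sense();print(s)
for n in("top","side"):
    cv2.imwrite(f"pics/{n}0.png",snapshot(n)[:,:,::-1]);print(calibration(n))
E
```

```text
pics
{'time': 0.0, 'joint_pos': array([-7.33580691e+01,  7.51608739e+00,  8.53294471e+01, -1.40220728e-03,
        8.72613941e+01, -4.89441123e+00]), 'qd': array([ 0.10799072, -0.03167749,  0.05252585,  0.11854407,  0.05975701,
       -0.08138219]), 'joint_efforts': array([ 5.64682596e-04, -5.69391596e+01, -5.00558174e+01, -3.36506237e-04,
        1.48060906e-02,  3.43906152e-05]), 'tool_pos': array([ 220.09556753, -557.58094226,  230.23261453]), 'tcp_rot': array([-1.79992272e+02,  1.06658157e-01, -6.84635824e+01]), 'ft_force': array([-0.3885923 ,  0.29714609,  0.46712717]), 'wrist_torque': array([-0.00327649,  0.03756856,  0.00686968]), 'finger_gap': 85.16542238984096}
{'mtx': array([[536.1660489 ,   0.        , 316.72001623],
       [  0.        , 536.1660489 , 243.47844944],
       [  0.        ,   0.        ,   1.        ]]), 'D': array([-0.13864195,  0.        ,  0.        ,  0.        ,  0.        ]), 'world_to_cam': array([[ 1.83844778e-03, -9.99821952e-01, -1.87799155e-02,
        -1.64447330e+01],
       [-9.80192072e-01,  1.91748313e-03, -1.98039957e-01,
         5.92055017e+02],
       [ 1.98040706e-01,  1.87720105e-02, -9.80014026e-01,
         1.26241834e+03],
       [ 0.00000000e+00,  0.00000000e+00,  0.00000000e+00,
         1.00000000e+00]])}
{'mtx': array([[557.50139217,   0.        , 324.45288317],
       [  0.        , 557.50139217, 241.34098405],
       [  0.        ,   0.        ,   1.        ]]), 'D': array([-0.03280501,  0.        ,  0.        ,  0.        ,  0.        ]), 'world_to_cam': array([[-9.57884327e-01, -2.86408505e-01, -2.06829452e-02,
         5.31847892e+02],
       [-1.87034663e-01,  6.76939780e-01, -7.11878198e-01,
         2.41325367e+02],
       [ 2.17889079e-01, -6.78028541e-01, -7.01998324e-01,
         1.03474323e+03],
       [ 0.00000000e+00,  0.00000000e+00,  0.00000000e+00,
         1.00000000e+00]])}
```

View pics/top0.png

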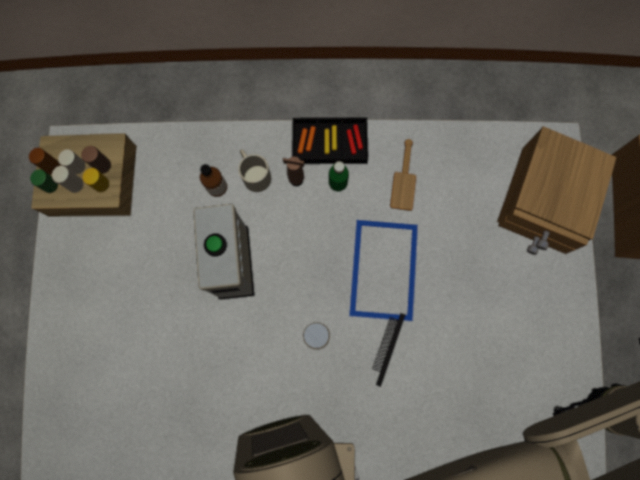

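View pics/side0.png

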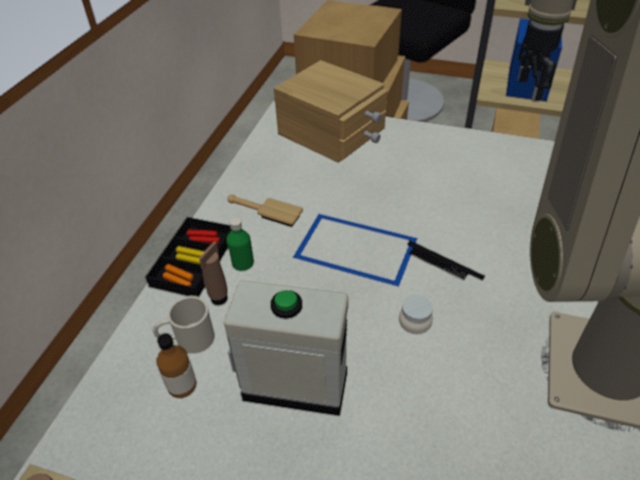

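```bash
cat > h.py <<'E'
from bench import *
import cv2, numpy as np
def cal(n):
    c=calibration(n);W=np.array(c["world_to_cam"]);return np.array(c["mtx"]),np.array(c["D"]),W
def proj(n,P):
    K,D,W=cal(n);r=cv2.Rodrigues(W[:3,:3])[0]
    return cv2.projectPoints(np.array(P,float).reshape(-1,1,3),r,W[:3,3],K,D)[0].reshape(-1,2)
def unproj(n,px,z):
    K,D,W=cal(n);u=cv2.undistortPoints(np.array(px,float).reshape(-1,1,2),K,D).reshape(-1,2)
    d=np.c_[u,np.ones(len(u))]@W[:3,:3]; o=-W[:3,:3].T@W[:3,3]
    z=np.broadcast_to(z,len(u)); return o+d*((z-o[2])/d[:,2])[:,None]
def rect(c,yaw,L,Wd,z):
    c=np.array(c,float);a=np.radians(yaw);R=np.array([[np.cos(a),-np.sin(a)],[np.sin(a),np.cos(a)]])
    p=np.array([[L,Wd],[L,-Wd],[-L,-Wd],[-L,Wd]])/2@R.T+c[:2]
    return np.c_[p,np.full(4,z)]
def outline(n,img):
    hsv=cv2.cvtColor(img,cv2.COLOR_RGB2HSV)
    m=cv2.inRange(hsv,(100,110,50),(130,255,255)); m[:180]=0; 
    ys,xs=np.nonzero(m); P=unproj(n,np.c_[xs,ys],0)
    k=(abs(P[:,0]-600)<250)&(abs(P[:,1]+150)<250);return P[k]
E
python3 - <<'E'
from h import *
from scipy.optimize import least_squares
for n in("top","side"):
    im=cv2.imread(f"pics/{n}0.png")[:,:,::-1]
    P=outline(n,im)[:,:2].astype(np.float32)
    r=cv2.minAreaRect(P);print(n,len(P),r)
    # centerline fit
    def f(p):
        a=p[2];R=np.array([[np.cos(a),np.sin(a)],[-np.sin(a),np.cos(a)]]);q=abs((P-p[:2])@R.T)
        d=q-[117.5,72.5]; return np.where((d[:,0]>-25)&(d[:,1]<12)&(abs(d[:,0])<abs(d[:,1])),d[:,0],d[:,1])
    s=least_squares(f,[*r[0],0],loss="soft_l1",f_scale=5);print(s.x,np.degrees(s.x[2]),s.cost/len(P))
top=cv2.imread("pics/top0.png");side=cv2.imread("pics/side0.png")
cv2.imwrite("pics/tz.png",cv2.resize(top[180:320,150:310],None,fx=5,fy=4.2,interpolation=2)[:600])
cv2.imwrite("pics/sz.png",cv2.resize(side[270:420,210:370],None,fx=4,fy=4,interpolation=2))
E
```

```text
top 1350 ((536.5484008789062, -186.63917541503906), (157.1775665283203, 247.38876342773438), 85.09463500976562)
[ 5.36618098e+02 -1.86588643e+02 -8.57233775e-02] -4.91158773804188 4.930976477175021
side 1081 ((536.9034423828125, -187.71946716308594), (155.54498291015625, 246.58462524414062), 85.2512435913086)
[ 5.36886416e+02 -1.87884372e+02 -8.47305561e-02] -4.854703259257369 4.057488839925399
```

View pics/tz.png

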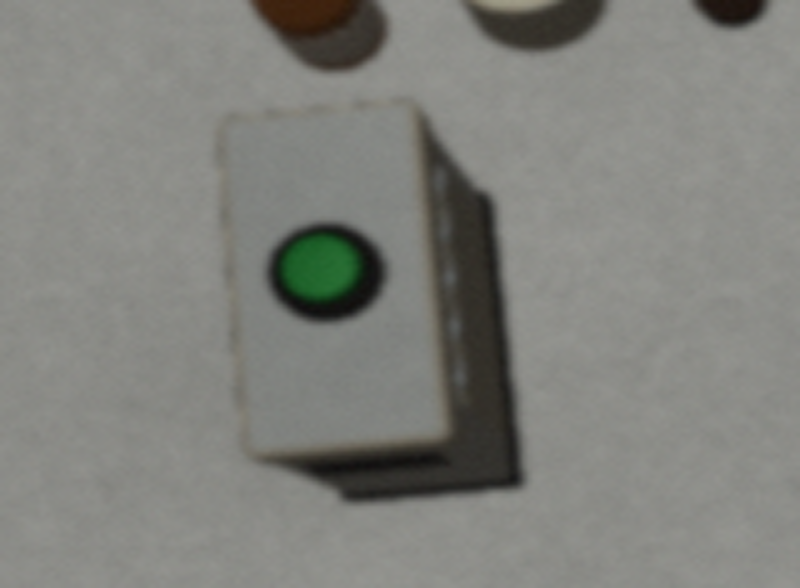

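View pics/sz.png

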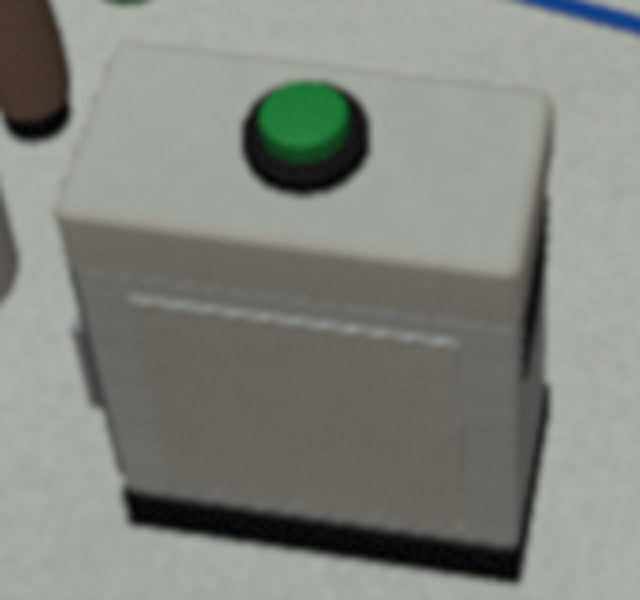

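```bash
cat >> h.py <<'E'
from scipy.optimize import least_squares
CR=np.array([[90,45],[90,-45],[-90,-45],[-90,45]],float)  # a b c d
def TP(p,loc):
    a=p[2];R=np.array([[np.cos(a),-np.sin(a)],[np.sin(a),np.cos(a)]]);loc=np.array(loc,float)
    return np.c_[loc[:,:2]@R.T+p[:2],loc[:,2]]
def fit(obs,x0):
    # obs: list (cam, local xyz, px)
    def f(p):
        r=[]
        for n in("top","side"):
            o=[(l,u) for c,l,u in obs if c==n]
            if o: r.append((proj(n,TP(p,[l for l,_ in o]))-[u for _,u in o]).ravel())
        return np.concatenate(r)
    s=least_squares(f,x0,x_scale=[100,100,.1],loss="soft_l1");return s.x,f(s.x).reshape(-1,2)
def green(n,img,region=None):
    hsv=cv2.cvtColor(img,cv2.COLOR_RGB2HSV)
    m=cv2.inRange(hsv,(50,120,60),(75,255,255))
    k,l,st,ce=cv2.connectedComponentsWithStats(m)
    return [(st[i,4],ce[i]) for i in range(1,k) if st[i,4]>30]
E
python3 - <<'E'
from h import *
A,B,C,Dd=[tuple(c) for c in CR]
obs=[("top",(*Dd,0),None)]
t=lambda c,z:(*c,z)
obs=[("top",t(A,240),(194.4,208.1)),("top",t(B,240),(233,203.8)),("top",t(C,240),(239.4,284.8)),("top",t(Dd,240),(199.6,288.3)),
("top",t(C,0),(253.8,295.2)),
("side",t(B,240),(240,280.5)),("side",t(C,240),(347.5,293.7)),("side",t(Dd,240),(339.2,339.2)),("side",t(A,240),(225,323.7)),
("side",t(A,0),(243.2,400.7)),("side",t(Dd,0),(340,414.5))]
x,r=fit(obs,[550,150,0]);print(x,np.degrees(x[2]));print(r.round(1))
for n in("top","side"):
    im=cv2.imread(f"pics/{n}0.png")[:,:,::-1]
    for a,c in green(n,im): print(n,a,c,unproj(n,[c],262))
pts=dict(wax=("top",(316,340)),mug=("top",(256,178)))
print(unproj("top",[(316,335)],50),unproj("side",[(416,310)],50))
print("comb",unproj("top",[(402,317),(380,383)],4))
print("brush",unproj("top",[(402,208)],14),"lotion",unproj("top",[(339,188)],0),"tube",unproj("top",[(296,185)],0),"mug",unproj("top",[(257,190)],0))
E
```

```text
[5.51254587e+02 1.96139126e+02 1.05473123e-01] 6.043164775893535
[[-1.7 -0.6]
 [ 0.5 -0.8]
 [ 0.2  0.3]
 [-2.1  1.2]
 [ 0.9  1.5]
 [-0.8 -2.8]
 [ 2.1 -1.7]
 [ 1.  -0.3]
 [-3.2 -1.7]
 [-1.3  2.2]
 [ 0.3  4.5]]
top 156 [ 37.82051282 177.08333333] [[705.02482034 608.96846105 262.        ]]
top 182 [213.76923077 243.10989011] [[552.25563743 195.60421054 262.        ]]
side 744 [239.28494624 248.93413978] [[659.58252676 119.65861131 262.        ]]
side 342 [285.46491228 299.74561404] [[550.62963455 200.43702499 262.        ]]
[[368.98389539 -14.97372422  50.        ]] [[369.54051265  -4.47395622  50.        ]]
comb [[ 414.65412407 -229.66872066    4.        ]
 [ 252.29970701 -171.94042489    4.        ]]
brush [[ 694.39865854 -236.16860784   14.        ]] lotion [[752.99412934 -73.7730937    0.        ]] tube [[761.73114319  39.70913493   0.        ]] mug [[748.5681323  142.87288509   0.        ]]
```

```bash
python3 -m pendant '[[[0,0,-0.5,0],[0,0,-0.8,0.3],[0,0,-0.8,0.35],[0,0,-0.8,0.35],[0,0,-0.8,0.35],[0,0,-0.8,0.35],[0,0,-0.8,0.35],[0,0,-0.8,0.35],[0,0,-0.8,0.35],[0,0,-0.8,0.35]]]' 1
cat >> h.py <<'E'
def to(target,yaw=None):
    s=sense();th=np.radians(s["tcp_rot"][2]);d=np.array(target,float)-s["tool_pos"]
    X=np.array([np.cos(th),np.sin(th)]);Y=np.array([np.sin(th),-np.cos(th)])
    print("t",round(s["time"],2),"pos",s["tool_pos"].round(1),"rpy",s["tcp_rot"].round(2),"F",s["ft_force"].round(1),"gap",round(s["finger_gap"],1))
    print("units x,y,z:",(d[:2]@X/20).round(2),(d[:2]@Y/20).round(2),(-d[2]/20).round(2), "turn", None if yaw is None else round((s["tcp_rot"][2]-yaw)*np.pi/180/.08,2))
E
python3 -c "
from h import *
to([537.7,323.3,390],-83.96)"
```

```text
time: 0.93
tool_pos: [219.2, -554.5, 388.0]
tcp_rot: [179.8, 0.9, -83.3]
ft_force: [0.2, -0.6, -0.2]
finger_gap: 85.5
t 0.93 pos [ 219.2 -554.5  388. ] rpy [179.84   0.9  -83.28] F [ 0.2 -0.6 -0.2] gap 85.5
units x,y,z: -41.72 -20.95 -0.1 turn 0.15
```

```bash
python3 -m pendant '[[[-0.5,-0.25,0,0],[-1,-0.5,0,0],[-1,-0.5,0,0],[-1,-0.5,0,0],[-1,-0.5,0,0],[-1,-0.5,0,0],[-1,-0.5,0,0],[-1,-0.5,0,0],[-1,-0.5,0,0],[-1,-0.5,0,0]]]'
python3 -m pendant '[[[-1,-0.5,0,0],[-1,-0.5,0,0],[-1,-0.5,0,0],[-1,-0.5,0,0],[-1,-0.5,0,0],[-1,-0.5,0,0],[-1,-0.5,0,0],[-1,-0.5,0,0],[-1,-0.5,0,0],[-1,-0.5,0,0]]]'
python3 -c "
from h import *
to([537.7,323.3,390],-83.96)"
```

```text
time: 1.77
tool_pos: [292.3, -343.4, 389.8]
tcp_rot: [179.8, 0.9, -83.2]
ft_force: [0.4, -0.2, 0.8]
finger_gap: 85.4
time: 2.6
tool_pos: [365.3, -114.0, 386.4]
tcp_rot: [179.7, 1.2, -82.6]
ft_force: [-0.1, -0.9, -0.7]
finger_gap: 85.3
t 2.6 pos [ 365.3 -114.   386.4] rpy [179.7    1.2  -82.56] F [-0.1 -0.9 -0.7] gap 85.3
units x,y,z: -20.57 -11.38 -0.18 turn 0.31
```

```bash
python3 -m pendant '[[[-1,-0.6,0,0.05],[-1,-0.6,0,0.05],[-1,-0.6,0,0.05],[-1,-0.6,0,0.05],[-1,-0.6,0,0.05],[-1,-0.6,0,0.05],[-1,-0.6,0,0.05],[-1,-0.6,0,0.05],[-1,-0.6,0,0.05],[-1,-0.6,0,0.05]]]'
python3 -m pendant '[[[-1,-0.6,0,0.05],[-1,-0.6,0,0.05],[-1,-0.6,0,0.05],[-1,-0.6,0,0.05],[-1,-0.6,0,0.05],[-1,-0.6,0,0.05],[-1,-0.6,0,0.05],[-1,-0.6,0,0],[-0.5,-0.3,0,0],[-0.2,0,0,0]]]'
python3 -c "
from h import *
to([537.7,323.3,390],-83.96)"
```

```text
time: 3.43
tool_pos: [456.6, 115.5, 384.2]
tcp_rot: [179.4, 1.3, -84.2]
ft_force: [1.1, -0.1, 0.1]
finger_gap: 85.5
time: 4.27
tool_pos: [536.7, 314.0, 378.8]
tcp_rot: [178.8, 1.2, -85.0]
ft_force: [0.1, -0.6, -0.2]
finger_gap: 85.5
t 4.27 pos [536.7 314.  378.8] rpy [178.76   1.24 -85.04] F [ 0.1 -0.6 -0.2] gap 85.5
units x,y,z: -0.46 -0.09 -0.56 turn -0.23
```

```bash
python3 -m pendant '[[[-0.5,-0.1,0.3,-0.2],[0,0,0.8,0],[0,0,1,0],[0,0,1,0],[0,0,1,0],[0,0,1,0],[0,0,1,0],[0,0,0.8,0],[0,0,0.3,0],[0,0,0,0]]]'
python3 - <<'E'
from h import *
to([537.7,323.3,10],-83.96)
for n in("top","side"): cv2.imwrite(f"pics/{n}1.png",snapshot(n)[:,:,::-1])
E
```

```text
time: 5.1
tool_pos: [526.6, 328.1, 225.2]
tcp_rot: [178.6, 1.3, -83.3]
ft_force: [0.6, 0.2, 0.6]
finger_gap: 85.4
t 5.1 pos [526.6 328.1 225.2] rpy [178.62   1.25 -83.34] F [0.6 0.2 0.6] gap 85.4
units x,y,z: 0.3 -0.52 10.76 turn 0.13
```

View pics/side1.png

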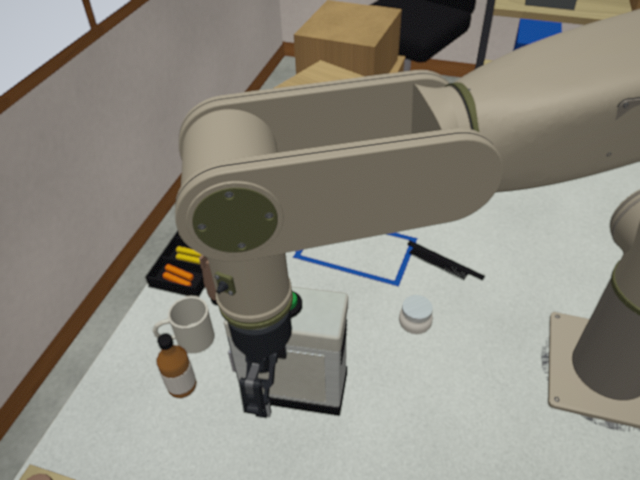

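View pics/top1.png

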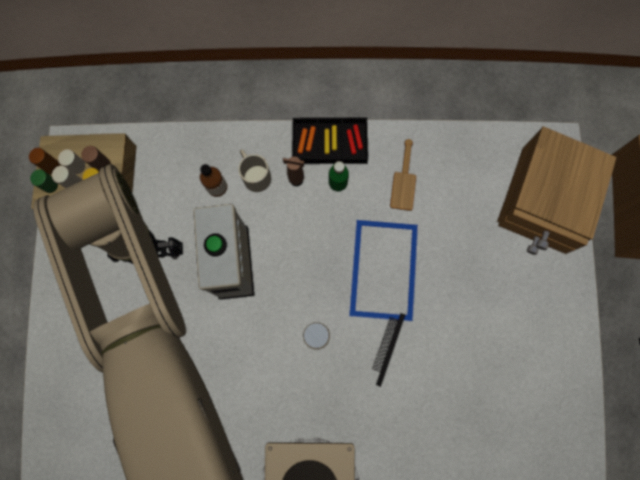

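```bash
python3 - <<'E'
from h import *
for z in range(200,801,50): print(z,proj("side",[(527,328,z)]).round(0),proj("top",[(527,328,z)]).round(0))
E
```

```text
200 [[274. 398.]] [[160. 260.]]
250 [[271. 380.]] [[153. 256.]]
300 [[268. 359.]] [[146. 252.]]
350 [[264. 336.]] [[137. 247.]]
400 [[260. 310.]] [[128. 242.]]
450 [[255. 282.]] [[118. 236.]]
500 [[250. 250.]] [[107. 230.]]
550 [[244. 214.]] [[ 95. 223.]]
600 [[237. 173.]] [[ 81. 215.]]
650 [[230. 126.]] [[ 66. 206.]]
700 [[221.  71.]] [[ 49. 197.]]
750 [[211.   8.]] [[ 30. 185.]]
800 [[199. -67.]] [[  8. 173.]]
```

```bash
python3 -m pendant '[[[-0.5,-0.1,0.3,0],[-0.5,-0.1,0.8,0],[-0.5,-0.1,1,0],[-0.3,0,1,0],[0,0,1,0],[0,0,1,0],[0,0,1,0],[0,0,1,0],[0,0,0.7,0],[0,0,0,0]]]'
python3 - <<'E'
from h import *
to([537.7,323.3,10],-83.96)
print(sense()["joint_pos"].round(2))
for n in("top","side"): cv2.imwrite(f"pics/{n}2.png",snapshot(n)[:,:,::-1])
E
```

```text
time: 6.03
tool_pos: [531.9, 383.3, 69.9]
tcp_rot: [179.8, 1.9, -83.2]
ft_force: [-0.7, -1.0, -0.5]
finger_gap: 85.6
t 6.03 pos [531.9 383.3  69.9] rpy [179.84   1.86 -83.16] F [-0.7 -1.  -0.5] gap 85.6
units x,y,z: 3.01 0.07 2.99 turn 0.18
[ 30.31  22.22  85.29   1.86  71.89 112.89]
```

View pics/side2.png

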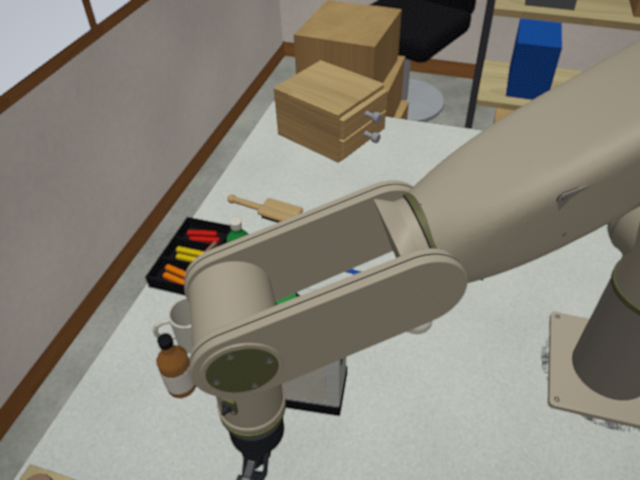

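View pics/top2.png

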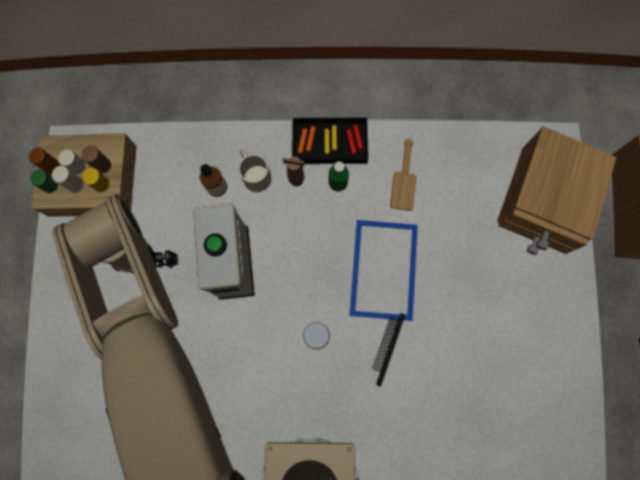

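```bash
python3 - <<'E'
from h import *
a=np.radians(30.3);n=np.array([-np.sin(a),np.cos(a)])
for z in range(300,481,20):
  P=[(532+o*n[0],380+o*n[1],z) for o in(-75,0,75)]
  print(z,proj("side",P).round(0).tolist(),proj("top",P).round(0).tolist())
E
```

```text
300 [[241.0, 343.0], [249.0, 392.0], [258.0, 449.0]] [[153.0, 231.0], [122.0, 249.0], [90.0, 267.0]]
320 [[239.0, 334.0], [247.0, 384.0], [256.0, 441.0]] [[150.0, 229.0], [118.0, 247.0], [86.0, 266.0]]
340 [[237.0, 325.0], [245.0, 375.0], [254.0, 433.0]] [[147.0, 227.0], [114.0, 245.0], [82.0, 264.0]]
360 [[235.0, 315.0], [243.0, 365.0], [252.0, 424.0]] [[143.0, 224.0], [110.0, 243.0], [78.0, 263.0]]
380 [[232.0, 305.0], [241.0, 356.0], [250.0, 415.0]] [[140.0, 222.0], [106.0, 241.0], [73.0, 261.0]]
400 [[230.0, 294.0], [238.0, 345.0], [248.0, 405.0]] [[136.0, 219.0], [102.0, 239.0], [68.0, 259.0]]
420 [[228.0, 283.0], [236.0, 334.0], [246.0, 395.0]] [[133.0, 217.0], [98.0, 237.0], [63.0, 257.0]]
440 [[225.0, 272.0], [233.0, 323.0], [243.0, 384.0]] [[129.0, 214.0], [93.0, 235.0], [58.0, 255.0]]
460 [[223.0, 260.0], [231.0, 311.0], [240.0, 373.0]] [[125.0, 211.0], [89.0, 232.0], [53.0, 253.0]]
480 [[220.0, 247.0], [228.0, 299.0], [237.0, 361.0]] [[121.0, 208.0], [84.0, 230.0], [47.0, 251.0]]
```

```bash
python3 -m pendant '[[[0,0,0.5,0.1],[0.3,0,0.5,0.1],[0.5,0,0.5,0],[0.5,0,0.5,0],[0.5,0,0.5,0],[0.2,0,0.4,0],[0,0,0.2,0],[0,0,0,0],[0,0,0,0],[0,0,0,0]]]'
python3 - <<'E'
from h import *
to([537.7,323.3,0],-83.96)
print(sense()["joint_pos"].round(2))
E
```

```text
time: 6.97
tool_pos: [541.5, 343.1, 8.2]
tcp_rot: [-179.6, 2.1, -84.3]
ft_force: [-1.6, 0.3, 0.5]
finger_gap: 85.1
t 6.97 pos [541.5 343.1   8.2] rpy [-179.59    2.13  -84.28] F [-1.6  0.3  0.5] gap 85.1
units x,y,z: 0.96 0.29 0.41 turn -0.07
[ 26.72  24.1   90.02   2.04  64.76 110.16]
```

```bash
python3 -m pendant '[[[0.3,0.1,0.15,0],[0.5,0.1,0.15,0],[0.5,0.1,0.1,0],[0.25,0,0,0],[0.25,0,0,0],[0.2,0,0,0],[0.2,0,0,0],[0.2,0,0,0],[0.2,0,0,0],[0.1,0,0,0]]]'
python3 - <<'E'
from h import *
to([540.3,298.4,0],-83.96)
for n in("top","side"): cv2.imwrite(f"pics/{n}3.png",snapshot(n)[:,:,::-1])
E
```

```text
time: 7.8
tool_pos: [541.0, 294.5, 1.4]
tcp_rot: [-179.1, 3.2, -84.0]
ft_force: [-0.3, 8.3, -2.2]
finger_gap: 85.4
t 7.8 pos [541.  294.5   1.4] rpy [-179.06    3.17  -84.05] F [-0.3  8.3 -2.2] gap 85.4
units x,y,z: -0.2 0.02 0.07 turn -0.02
```

View pics/side3.png

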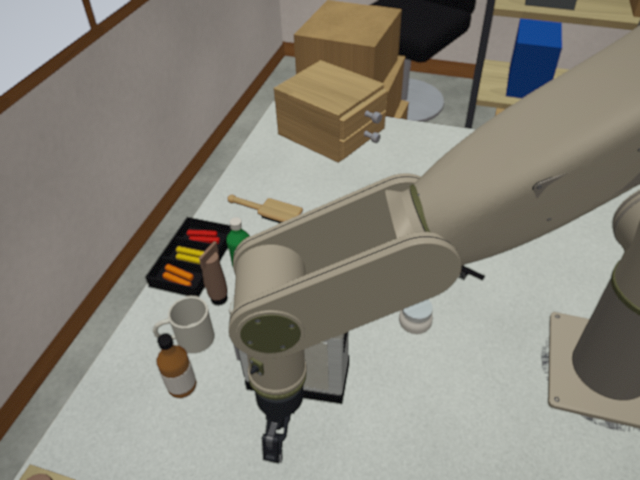

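View pics/top3.png

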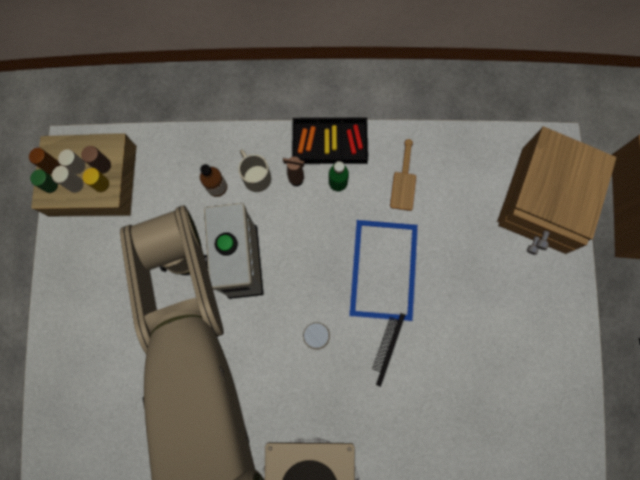

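```bash
cat >> h.py <<'E'
def tower(yaw=None):
    for n in("top","side"):
        for a,c in green(n,snapshot(n)):
            p=unproj(n,[c],262)[0]
            if 300<p[0]<650 and -350<p[1]<300: print(n,a,c.round(1),p.round(1))
E
python3 - <<'E'
from h import *
s=sense();print(s["ft_force"],s["wrist_torque"],s["joint_pos"].round(2));tower()
top=cv2.imread("pics/top3.png");side=cv2.imread("pics/side3.png")
cv2.imwrite("pics/tz3.png",cv2.resize(top[190:310,160:280],None,fx=5,fy=5,interpolation=2))
cv2.imwrite("pics/sz3.png",cv2.resize(side[320:470,220:370],None,fx=4,fy=4,interpolation=2))
E
```

```text
[-0.27401853  6.88686982 -1.87504446] [0.8301989  0.04206175 0.11659454] [ 22.14  20.67  95.31   3.12  62.28 104.81]
top 190 [224.6 242.2] [554.2 172.7 262. ]
```

View pics/tz3.png

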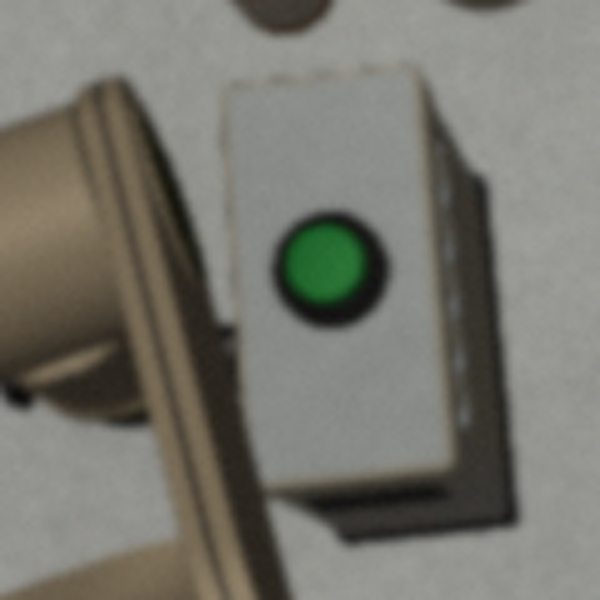

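View pics/sz3.png

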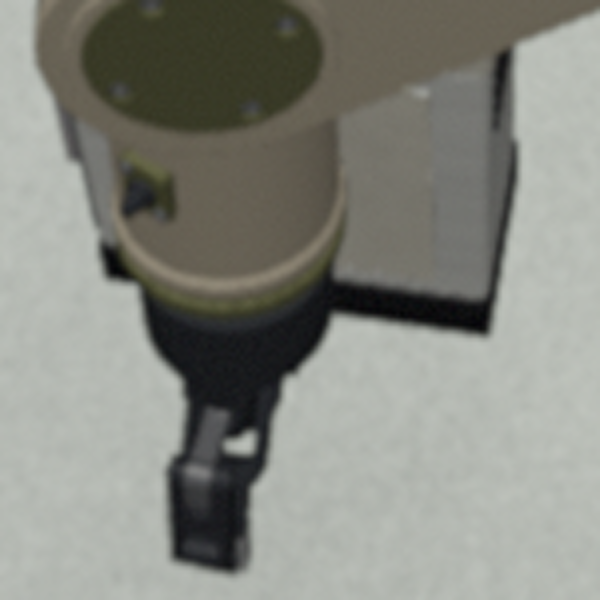

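```bash
python3 - <<'E'
from h import *
P=[(541,294.5,1.4),(541-5.5,294.5+55,16),(541-4.5,294.5+45,16),(541+7,294.5-70,12),(541,294.5,100)]
print(proj("side",P).round(1)); 
x=np.array([553,173.5,np.radians(6)])
print(proj("side",TP(x,[(90,45,0),(-90,45,0)])),proj("top",TP(x,[(-90,-45,0),(90,45,240),(-90,45,240)])))
print(proj("top",[(541+6,294.5-57,60),(541+7,294.5-76,60),(541+7,294.5-76,100)]))
E
```

```text
[[283.2 438.7]
 [274.4 466.2]
 [275.9 460.3]
 [292.2 399.3]
 [278.6 410.2]]
[[245.77582093 391.90750856]
 [342.68006596 407.51333787]] [[263.57806248 296.01349877]
 [202.95297044 206.5948823 ]
 [208.06821885 288.67510547]]
[[213.80772764 261.49167596]
 [221.42133127 261.09519578]
 [218.20798573 258.32138797]]
```

```bash
python3 -m pendant '[[[0.4,0.03,-0.01,0.05],[0.5,0.05,-0.02,0.08],[0.6,0.05,-0.02,0.08],[0.6,0.05,-0.03,0.08],[0.6,0.05,-0.03,0.08],[0.6,0.04,-0.03,0.08],[0.6,0.04,-0.03,0.08],[0.6,0.04,-0.03,0.08],[0.6,0.03,-0.03,0.08],[0.5,0.03,-0.03,0.08]]]'
python3 - <<'E'
from h import *
to([547,-66.7,0],-94.9)
s=sense();print(s["wrist_torque"]);tower()
cv2.imwrite("pics/side4.png",snapshot("side")[:,:,::-1])
E
```

```text
time: 8.83
tool_pos: [542.0, 190.5, 3.6]
tcp_rot: [-178.5, 4.6, -87.3]
ft_force: [0.5, 9.3, -0.2]
finger_gap: 85.3
t 8.83 pos [542.  190.5   3.6] rpy [-178.53    4.63  -87.29] F [ 0.5  9.3 -0.2] gap 85.3
units x,y,z: 12.86 0.36 0.18 turn 1.66
[ 1.08868521 -0.02374763  0.18302679]
top 199 [274.6 243.8] [550.6  67.4 262. ]
```

View pics/side4.png

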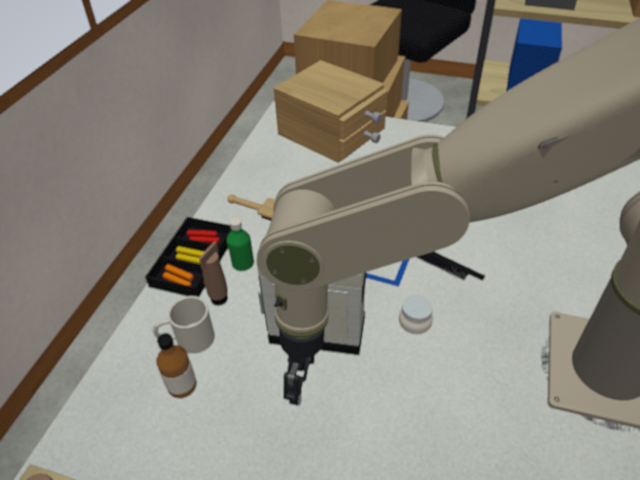

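```bash
python3 -m pendant '[[[0.5,0.02,-0.02,0.08],[0.7,0.02,-0.03,0.1],[0.8,0.02,-0.03,0.11],[0.8,0.02,-0.03,0.11],[0.8,0.01,-0.03,0.11],[0.8,0,-0.03,0.11],[0.8,0,-0.03,0.11],[0.8,-0.01,-0.03,0.11],[0.8,-0.02,-0.03,0.11],[0.6,-0.02,-0.03,0.08]]]'
python3 - <<'E'
from h import *
to([545,-65,0],-94.9)
s=sense();print(s["wrist_torque"],s["joint_pos"].round(2));tower()
for n in("top","side"): cv2.imwrite(f"pics/{n}5.png",snapshot(n)[:,:,::-1])
E
```

```text
time: 9.82
tool_pos: [545.1, 54.9, 1.0]
tcp_rot: [-178.4, 5.9, -91.5]
ft_force: [0.7, 9.4, -0.8]
finger_gap: 85.2
t 9.82 pos [545.1  54.9   1. ] rpy [-178.42    5.86  -91.53] F [ 0.7  9.4 -0.8] gap 85.2
units x,y,z: 5.99 -0.15 0.05 turn 0.74
[ 0.99380968 -0.05925817  0.18547959] [ -3.57  11.48 106.75   6.8   60.56  84.75]
top 199 [340.2 243.5] [550.8 -69.2 262. ]
```

View pics/side5.png

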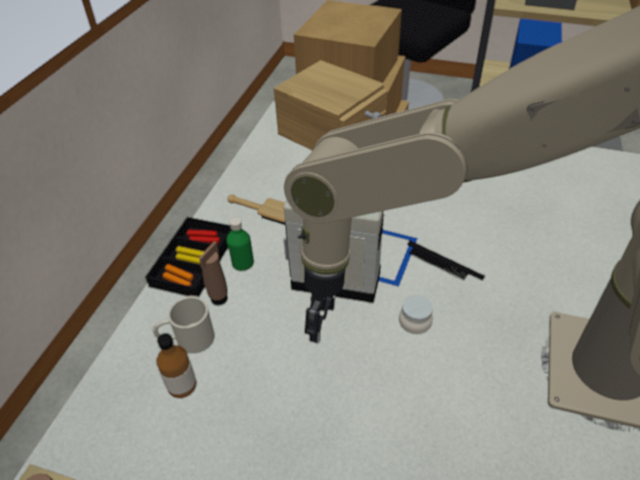

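View pics/top5.png

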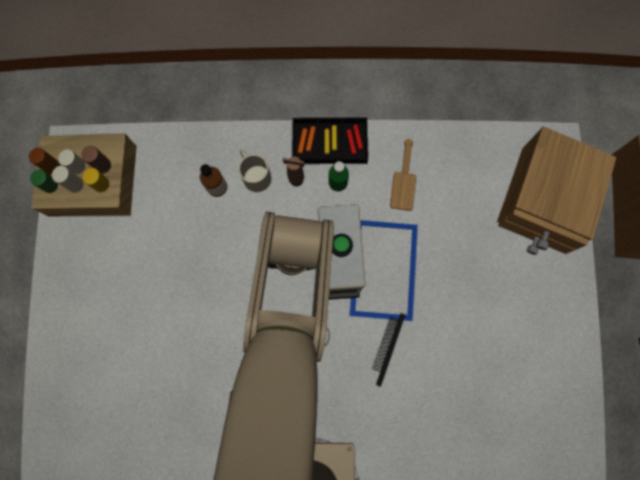

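```bash
python3 - <<'E'
from h import *
top=cv2.imread("pics/top5.png")
cv2.imwrite("pics/tz5.png",cv2.resize(top[190:310,300:420],None,fx=5,fy=5,interpolation=2))
E
```

```text
(no output)
```

View pics/tz5.png

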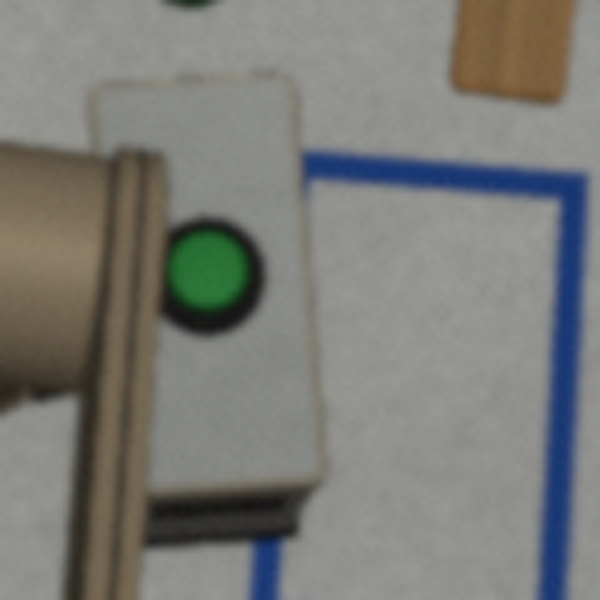

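```bash
python3 - <<'E'
from h import *
p=unproj("top",[(359.4,207),(365,285)],240);d=p[0]-p[1];print(p,np.degrees(np.arctan2(d[1],d[0])))
p=unproj("top",[(330,299),(359.6,297)],0);d=p[0]-p[1];print(p,np.degrees(np.arctan2(-d[0],d[1])))
p=unproj("top",[(233,203.8),(239.4,284.8)],240);d=p[0]-p[1];print("ref0",np.degrees(np.arctan2(d[1],d[0])))
E
```

```text
[[ 635.32053493 -111.56102708  240.        ]
 [ 466.83734865 -120.93109501  240.        ]] 3.183183345550915
[[ 460.78557698  -49.16473605    0.        ]
 [ 465.74142969 -124.0101235     0.        ]] 3.7882835929852994
ref0 6.272430198706846
```

```bash
python3 -m pendant '[[[-0.6,0,0.05,0],[0,-0.5,0,0.05],[0.2,0,0,0.05],[0.3,0,-0.03,0.05],[0.5,0.03,-0.05,0.05],[0.6,0.02,-0.06,0.05],[0.7,0.02,-0.07,0.05],[0.7,0.02,-0.07,0.05],[0.7,0.01,-0.07,0.05],[0.5,0,-0.05,0.05]]]'
python3 - <<'E'
from h import *
to([552,-65,0],-94.9)
s=sense();print(s["wrist_torque"]);tower()
t=snapshot("top")[:,:,::-1]; cv2.imwrite("pics/top6.png",t)
cv2.imwrite("pics/tz6.png",cv2.resize(t[190:310,320:440],None,fx=5,fy=5,interpolation=2))
E
```

```text
time: 10.85
tool_pos: [548.1, -7.2, 1.5]
tcp_rot: [-178.6, 6.5, -93.2]
ft_force: [1.2, 10.5, 2.0]
finger_gap: 85.6
t 10.85 pos [548.1  -7.2   1.5] rpy [-178.62    6.48  -93.16] F [ 1.2 10.5  2. ] gap 85.6
units x,y,z: 2.87 -0.35 0.08 turn 0.38
[ 1.07281082 -0.20196455  0.23649117]
top 148 [372.5 246.9] [ 543.6 -136.2  262. ]
```

View pics/tz6.png

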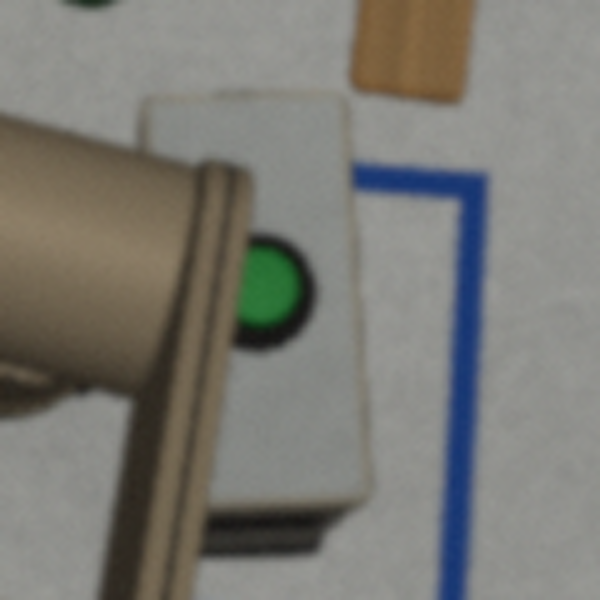

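```bash
python3 - <<'E'
from h import *
p=unproj("top",[(389.6,209.6),(394.2,289)],240);d=p[0]-p[1];a=np.arctan2(d[1],d[0]);print(p,np.degrees(a))
n=np.array([-np.sin(a),np.cos(a)]);print((p.mean(0)[:2]+45*n))
p=unproj("top",[(359.4,207),(365,285)],240);n=np.array([-.0555,.998]);print("prev",p.mean(0)[:2]+45*n)
E
```

```text
[[ 629.45710153 -176.43865587  240.        ]
 [ 458.25304633 -181.83790675  240.        ]] 1.8063344897756357
[ 542.43661713 -134.16064264]
prev [548.58144179 -71.33606105]
```

```bash
python3 -m pendant '[[[0.4,0.02,-0.04,0.03],[0.5,0.03,-0.05,0.05],[0.6,0.03,-0.06,0.05],[0.5,0.03,-0.05,0.05],[0.4,0.02,-0.04,0.05],[0.25,0,-0.03,0],[0.15,0,-0.02,0],[-0.2,0,0,0],[-0.6,0,0.05,0],[-0.8,0,0.05,0]]]'
python3 - <<'E'
from h import *
to([552,-65,0],-94.9)
tower()
for n in("top","side"):cv2.imwrite(f"pics/{n}7.png",snapshot(n)[:,:,::-1])
t=cv2.imread("pics/top7.png")
cv2.imwrite("pics/tz7.png",cv2.resize(t[190:330,330:450],None,fx=5,fy=4.2,interpolation=2))
E
```

```text
time: 11.83
tool_pos: [540.9, -22.8, 1.6]
tcp_rot: [-179.1, 7.1, -94.2]
ft_force: [0.3, 0.9, -0.7]
finger_gap: 85.5
t 11.83 pos [540.9 -22.8   1.6] rpy [-179.05    7.12  -94.19] F [ 0.3  0.9 -0.7] gap 85.5
units x,y,z: 2.06 -0.71 0.08 turn 0.16
top 194 [394.  248.6] [ 540.  -180.6  262. ]
```

View pics/tz7.png

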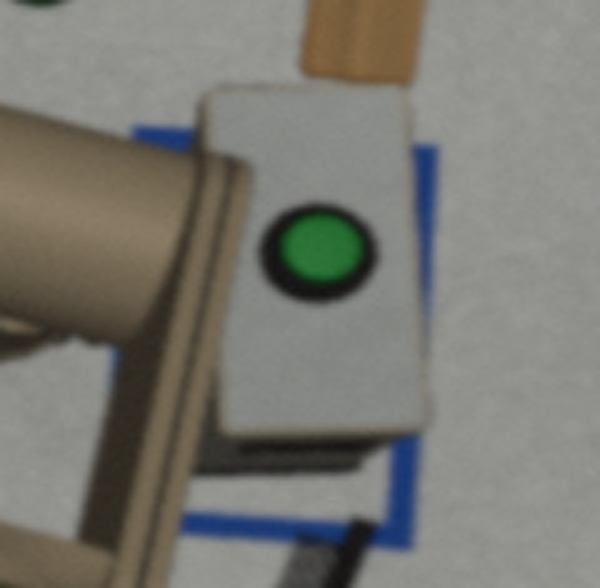

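View pics/side7.png

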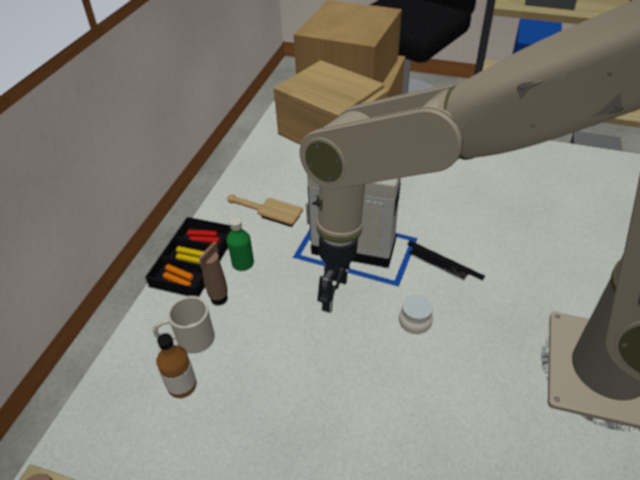

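```bash
cat >> h.py <<'E'
def inout(p,o=(536.7,-187.2,np.radians(-4.9))):
    w=TP(p,np.c_[CR,np.zeros(4)])[:,:2]-o[:2];c,s=np.cos(o[2]),np.sin(o[2])
    return (w@np.array([[c,-s],[s,c]])).round(1)
E
python3 - <<'E'
from h import *
p=unproj("top",[(411.4,211.4),(415.6,291.9)],240);d=p[0]-p[1];a=np.arctan2(d[1],d[0]);print(p,np.degrees(a))
p=unproj("top",[(330+197/5,190+95/4.2),(330+223/5,190+430/4.2)],240);d=p[0]-p[1];b=np.arctan2(d[1],d[0]);print(p,np.degrees(b))
for yaw in(a-.004,a-.02,a+.02): print(inout([539,-180.4,yaw]))
E
```

```text
[[ 625.43868207 -223.3572574   240.        ]
 [ 451.97768922 -226.54488694  240.        ]] 1.0527851911950856
[[ 622.80409536 -132.83511325  240.        ]
 [ 451.31043124 -140.73582385  240.        ]] 2.637750621672661
[[ 86.8  60.7]
 [ 95.7 -28.8]
 [-83.4 -46.8]
 [-92.3  42.8]]
[[ 87.6  59.4]
 [ 95.2 -30.3]
 [-84.2 -45.4]
 [-91.7  44.3]]
[[ 85.5  62.7]
 [ 96.6 -26.6]
 [-82.  -48.8]
 [-93.2  40.5]]
```

```bash
python3 -m pendant '[[[0,-0.5,0,0],[0,-0.7,0,0],[0,-0.7,0,0],[0.1,-0.3,-0.01,0],[0.4,0,-0.05,0],[0.4,0,-0.05,0],[0.3,0,-0.04,0],[0.25,0,-0.03,0],[0.15,0,-0.02,0],[0,0,0,0]]]'
python3 - <<'E'
from h import *
to([585,-63,0],-94.9)
tower()
E
```

```text
time: 12.87
tool_pos: [580.4, -60.5, 1.3]
tcp_rot: [-179.2, 7.2, -94.0]
ft_force: [1.0, 4.0, 0.9]
finger_gap: 85.3
t 12.87 pos [580.4 -60.5   1.3] rpy [-179.24    7.23  -94.  ] F [1.  4.  0.9] gap 85.3
units x,y,z: 0.11 -0.24 0.06 turn 0.2
top 119 [399.1 249.5] [ 538.  -191.3  262. ]
```

```bash
python3 -m pendant '[[[-0.3,0,0,0],[-0.7,0,0,0],[-1,0,0,0],[-1,0,0,0],[-0.6,0,-0.3,0],[-0.3,0,-0.8,0],[-0.2,0,-1,0],[-0.15,0,-1,0],[-0.15,0,-1,0],[-0.15,0,-1,0]]]'
python3 - <<'E'
from h import *
to([585,-63,0],-94.9)
tower()
for n in("top","side"):cv2.imwrite(f"pics/{n}8.png",snapshot(n)[:,:,::-1])
t=cv2.imread("pics/top8.png")
cv2.imwrite("pics/tz8.png",cv2.resize(t[190:330,330:450],None,fx=5,fy=4.2,interpolation=2))
t=cv2.imread("pics/side8.png")
cv2.imwrite("pics/sz8.png",cv2.resize(t[170:320,280:440],None,fx=4,fy=4,interpolation=2))
E
```

```text
time: 13.8
tool_pos: [578.1, 26.1, 114.2]
tcp_rot: [-179.9, 7.1, -94.0]
ft_force: [-0.5, 1.3, 0.1]
finger_gap: 85.5
t 13.8 pos [578.1  26.1 114.2] rpy [-179.94    7.09  -94.02] F [-0.5  1.3  0.1] gap 85.5
units x,y,z: 4.42 -0.65 5.71 turn 0.19
top 198 [396.4 248.8] [ 539.4 -185.7  262. ]
side 166 [356.1 156.2] [ 538.2 -178.   262. ]
```

View pics/tz8.png

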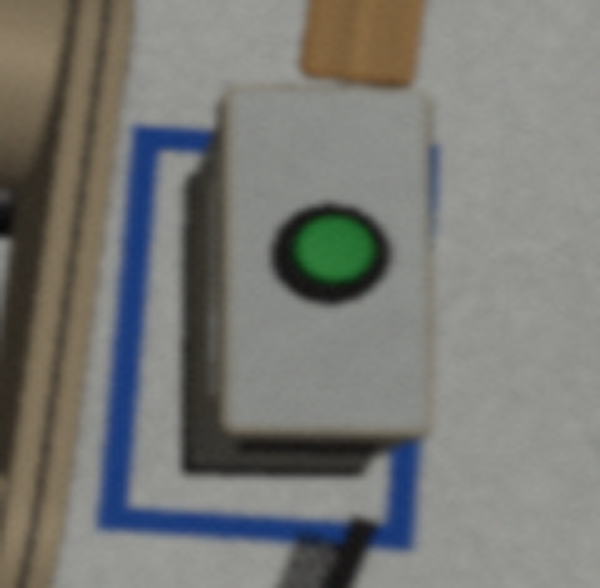

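View pics/sz8.png

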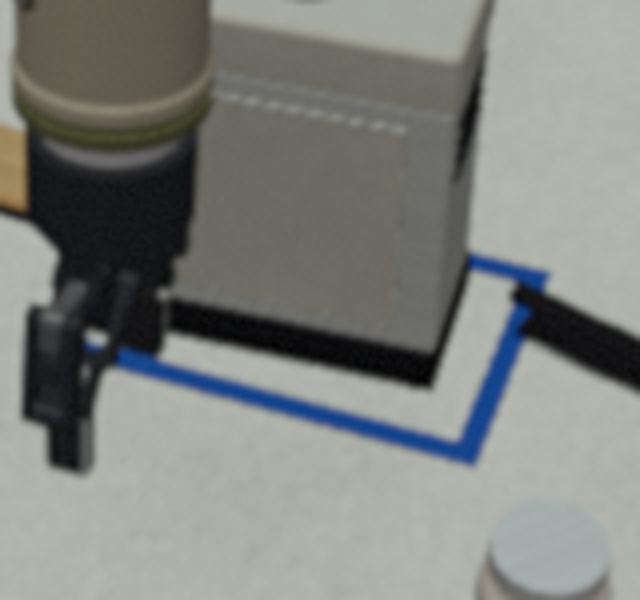

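```bash
python3 - <<'E'
from h import *
t="top"
obs=[(t,(-90,45,0),(367,301.9)),(t,(90,45,0),(367.6,232.9)),(t,(-90,-45,0),(402.6,301.9)),(t,(90,45,240),(374.4,211.9)),(t,(90,-45,240),(416.4,212.6)),(t,(-90,-45,240),(416,293.6)),(t,(-90,45,240),(375,292.4)),
(t,(0,0,262),(396.4,248.8)),("side",(-90,45,0),(387.5,266.2))]
x,r=fit(obs,[540,-185,0]);print(x,np.degrees(x[2]));print(r.round(1));print(inout(x))
print(inout([538.5,-186,np.radians(-1.5)]),unproj("top",[(367,301.9),(367.6,232.9)],0),unproj("side",[(387.5,266.2)],0))
E
```

```text
[ 5.39993140e+02 -1.87867573e+02 -1.97003195e-02] -1.1287451647592834
[[-0.6  0.9]
 [-0.9  0.3]
 [-0.6  1.5]
 [ 0.4 -2.9]
 [ 0.1 -2.8]
 [ 1.8 -0.3]
 [-0.2  0.2]
 [ 1.  -0.3]
 [ 0.6  3. ]]
[[ 90.2  50.4]
 [ 96.1 -39.4]
 [-83.5 -51.2]
 [-89.4  38.6]]
[[ 88.9  51.6]
 [ 94.2 -38.2]
 [-85.5 -48.9]
 [-90.8  40.9]] [[ 453.29031136 -142.5555837     0.        ]
 [ 631.64146834 -146.88879041    0.        ]] [[ 4.54080712e+02 -1.49636398e+02 -1.13686838e-13]]
```

```bash
python3 -m pendant '[[[-0.12,0,-1,0],[-0.12,0,-1,0],[-0.12,0,-1,0],[-0.12,0,-1,0],[-0.12,0,-1,0],[-0.12,0,-1,0],[-0.12,0,-1,0],[-0.12,0,-1,0],[-0.12,0,-1,0],[-0.12,0,-1,0]]]' -1 40
python3 - <<'E'
from h import *
to([538.5,-186,330])
s=sense();a=np.radians(s["tcp_rot"]);from scipy.spatial.transform import Rotation as Ro
R=Ro.from_euler("xyz",a).as_matrix();print(R.round(3),R.T@(np.array([538.5,-186,330])-s["tool_pos"])/20)
E
```

```text
time: 14.83
tool_pos: [568.7, 27.5, 301.2]
tcp_rot: [178.0, 7.1, -94.3]
ft_force: [0.1, -0.2, -0.3]
finger_gap: 0.4
t 14.83 pos [568.7  27.5 301.2] rpy [177.98   7.06 -94.26] F [ 0.1 -0.2 -0.3] gap 0.4
units x,y,z: 10.76 0.72 -1.44 turn None
[[-0.074 -0.997 -0.026]
 [-0.99   0.07   0.125]
 [-0.123  0.035 -0.992]] [10.50043339  0.81181577 -2.72157209]
```

```bash
python3 -m pendant '[[[0.5,0.1,-0.6,0],[1,0.08,-0.6,0],[1,0.08,-0.5,0],[1,0.08,-0.3,0],[1,0.08,-0.12,0],[1,0.08,-0.12,0],[1,0.08,-0.12,0],[1,0.08,-0.12,0],[1,0.08,-0.12,0],[1,0.08,-0.12,0]]]'
cat >> h.py <<'E'
from scipy.spatial.transform import Rotation as Ro
def to3(t):
    s=sense();R=Ro.from_euler("xyz",s["tcp_rot"],degrees=True).as_matrix()
    print("pos",s["tool_pos"].round(1),"rpy",s["tcp_rot"].round(1),"F",s["ft_force"].round(1),"units",(R.T@(np.array(t)-s["tool_pos"])/20).round(2),"up",R[2].round(3))
E
python3 - <<'E'
from h import *
to3([538.5,-186,290])
E
```

```text
time: 15.67
tool_pos: [534.7, -175.1, 325.4]
tcp_rot: [177.2, 7.2, -94.0]
ft_force: [0.0, -0.3, 0.5]
finger_gap: 0.4
pos [ 534.7 -175.1  325.4] rpy [177.2   7.2 -94. ] F [ 0.  -0.3  0.5] units [ 0.75 -0.31  1.68] up [-0.125  0.048 -0.991]
```

```bash
python3 -m pendant '[[[0.25,-0.1,0.2,0],[0.25,-0.1,0.4,0],[0.2,-0.1,0.4,0],[0.05,0,0.4,0],[0,0,0.3,0],[0,0,0,0],[0,0,0,0],[0,0,0,0],[0,0,0,0],[0,0,0,0]]]'
python3 - <<'E'
from h import *
to3([538.5,-186,264])
for n in("top","side"):cv2.imwrite(f"pics/{n}9.png",snapshot(n)[:,:,::-1])
t=cv2.imread("pics/side9.png")
cv2.imwrite("pics/sz9.png",cv2.resize(t[80:280,280:440],None,fx=3,fy=3,interpolation=2))
print(proj("side",[(538.5,-186,262),(538.5,-186,0)]),proj("side",[sense()["tool_pos"]]))
E
```

```text
time: 16.5
tool_pos: [534.9, -187.1, 278.6]
tcp_rot: [176.6, 7.4, -94.2]
ft_force: [-0.4, -0.7, -0.4]
finger_gap: -0.3
pos [ 534.9 -187.1  278.6] rpy [176.6   7.4 -94.2] F [-0.4 -0.7 -0.4] units [ 0.03 -0.22  0.72] up [-0.129  0.059 -0.99 ]
[[356.96831022 153.88575388]
 [354.67569287 247.75039101]] [[359.05970712 146.66780997]]
```

View pics/sz9.png

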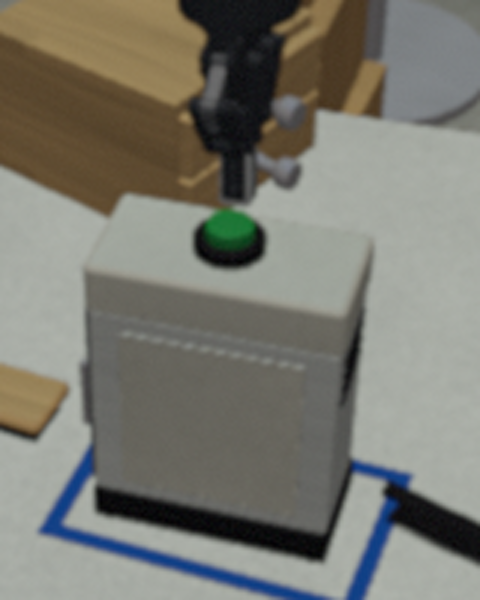

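View pics/top9.png

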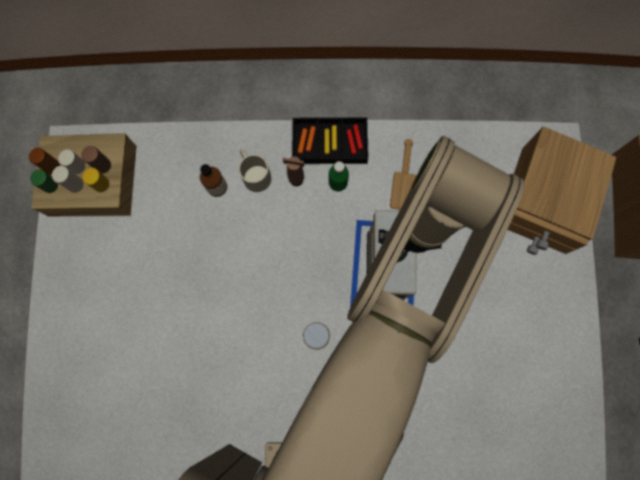

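```bash
python3 -m pendant '[[[0,-0.1,0.2,0],[-0.05,-0.1,0.2,0],[-0.05,0,0.2,0],[0.02,0,0.15,0],[0.01,0,0.1,0],[0.01,0,0.1,0],[0.01,0,0.1,0],[0.01,0,0.1,0],[0,0,0.05,0],[0,0,0.05,0]]]'
python3 - <<'E'
from h import *
to3([538.5,-184,262])
E
```

```text
time: 17.43
tool_pos: [539.7, -184.2, 256.8]
tcp_rot: [177.0, 7.2, -94.1]
ft_force: [-2.5, 0.5, 6.6]
finger_gap: 0.0
pos [ 539.7 -184.2  256.8] rpy [177.    7.2 -94.1] F [-2.5  0.5  6.6] units [-0.04  0.07 -0.26] up [-0.126  0.052 -0.991]
```

```bash
python3 -m pendant '[[[0,0,0.1,0],[0,0,0.1,0],[0,0,0.1,0],[0,0,0,0],[0,0,0,0],[0,0,0,0],[0,0,0,0],[0,0,0,0],[0,0,0,0],[0,0,0,0]]]'
python3 - <<'E'
from h import *
to3([538.5,-184,262])
t=snapshot("side")[:,:,::-1]
cv2.imwrite("pics/sz10.png",cv2.resize(t[80:280,280:440],None,fx=3,fy=3,interpolation=2))
E
```

```text
time: 18.27
tool_pos: [539.6, -184.2, 259.0]
tcp_rot: [177.4, 7.1, -94.1]
ft_force: [-0.0, -1.2, 3.6]
finger_gap: 0.0
pos [ 539.6 -184.2  259. ] rpy [177.4   7.1 -94.1] F [-0.  -1.2  3.6] units [-0.02  0.06 -0.14] up [-0.123  0.045 -0.991]
```

View pics/sz10.png

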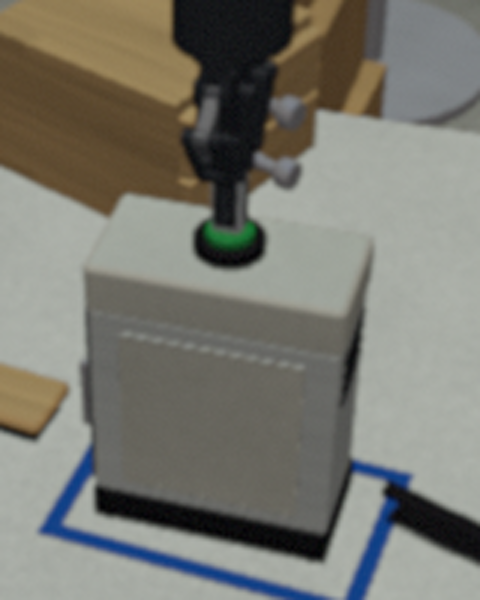

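```bash
python3 -m pendant '[[[0,0,0.1,0],[0,0,0.15,0],[0,0,0.2,0],[0,0,0.25,0],[0,0,0.25,0],[0,0,0.25,0],[0,0,0.25,0],[0,0,0.25,0],[0,0,0.25,0],[0,0,0.25,0]]]'
python3 -c "
from h import *
to3([538.5,-184,262])"
```

```text
time: 19.15
tool_pos: [540.0, -184.4, 255.8]
tcp_rot: [179.0, 6.0, -93.9]
ft_force: [-14.8, 3.4, 31.4]
finger_gap: -0.0
pos [ 540.  -184.4  255.8] rpy [179.    6.  -93.9] F [-14.8   3.4  31.4] units [-0.05  0.08 -0.31] up [-0.104  0.017 -0.994]
```

```bash
python3 -m pendant '[[[0,0,-0.1,0],[0,0,-0.3,0],[-0.05,0,-0.6,0],[-0.1,0,-0.8,0],[-0.1,0,-1,0],[-0.5,0,-1,0],[-1,0,-0.6,0],[-1,0,-0.2,0],[-1,0,-0.1,0],[-1,0,-0.1,0]]]'
python3 -m pendant '[[[-1,0,-0.1,0],[-1,0,-0.1,0],[-1,0,-0.1,0],[-0.6,0,-0.1,0],[0,0,0,0],[0,0,0,0],[0,0,0,0],[0,0,0,0],[0,0,0,0],[0,0,0,0]]]'
python3 - <<'E'
from h import *
to3([538.5,-184,262]);tower()
for n in("top","side"):cv2.imwrite(f"pics/{n}11.png",snapshot(n)[:,:,::-1])
t=cv2.imread("pics/side11.png")
cv2.imwrite("pics/sz11.png",cv2.resize(t[80:280,280:440],None,fx=3,fy=3,interpolation=2))
t=cv2.imread("pics/top11.png")
cv2.imwrite("pics/tz11.png",cv2.resize(t[190:330,330:450],None,fx=5,fy=4.2,interpolation=2))
E
```

```text
time: 19.98
tool_pos: [546.2, -101.2, 364.8]
tcp_rot: [178.6, 6.0, -94.3]
ft_force: [-0.4, -0.1, 0.2]
finger_gap: 0.3
time: 20.82
tool_pos: [552.2, -27.6, 380.0]
tcp_rot: [178.4, 6.0, -94.3]
ft_force: [0.4, 0.2, -0.7]
finger_gap: -0.4
pos [552.2 -27.6 380. ] rpy [178.4   6.  -94.3] F [ 0.4  0.2 -0.7] units [ 8.43 -0.05  5.04] up [-0.105  0.028 -0.994]
top 188 [396.8 248.9] [ 539.3 -186.6  262. ]
side 159 [356.2 156.1] [ 538.1 -178.5  262. ]
```

View pics/sz11.png

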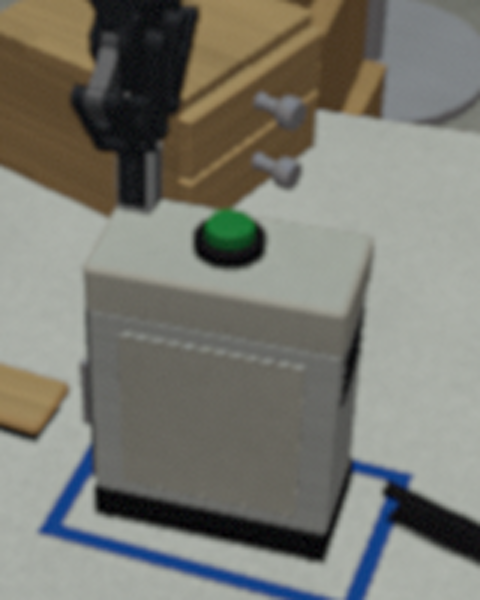

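View pics/tz11.png

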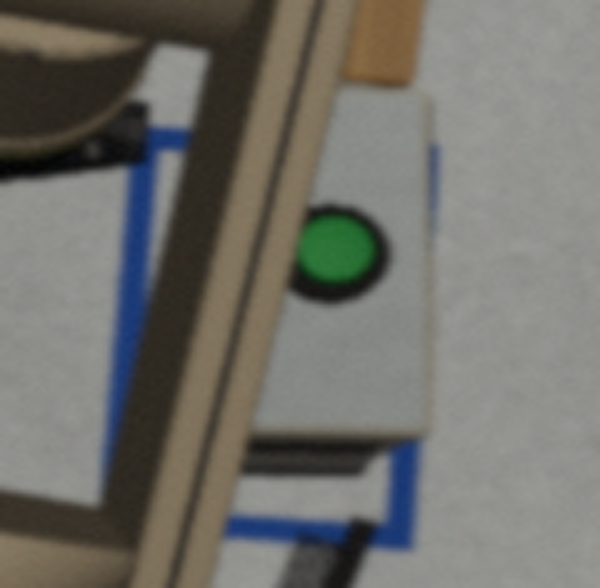

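View pics/top11.png

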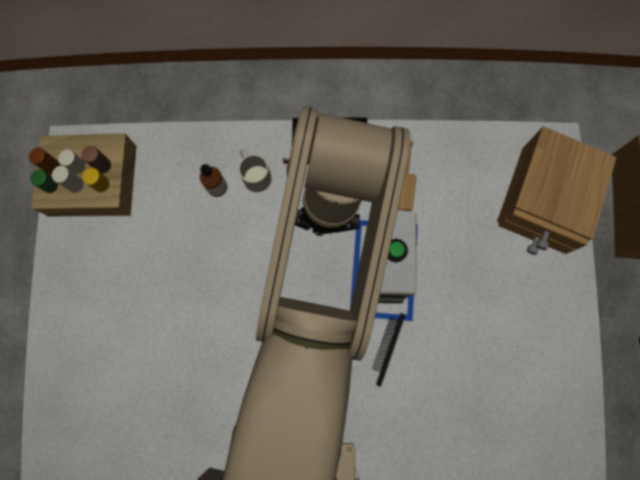

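The steriliser hasn't moved since the press, it stands inside the tape, the button is back up and the gripper is clear. I'm handing in.

```bash
python3 -c "
from bench import *
print(hand_in())"
```

```text
the job is handed in; nothing more can be done
None
```

I slid the steriliser about 385 mm along the counter into the blue outline, pressed the green start button and let it go. I handed the job in at about 21 s; no verdict was reported.

**Push:** I pushed with the back of one open finger near the base. A final nudge near its +x end turned it closer to the outline's angle.

**Position:** The picture fit puts the centre about 3 mm from the outline's centre, turned about 4° relative to it. By that fit all four feet are about 15 mm or more inside the limits. After the press the top camera showed the button within about 1 mm of where it was before.

**Button:** I pressed until the finger stopped about 6 mm down, at about 31 N. A first, lighter press read 6.6 N, just over the 5 N needed. The last picture shows the button up again and the gripper clear, with no contact force.

**Other things:** Nothing looked moved in the pictures. I checked this by eye only, and in the last top view the arm hid the tube and lotion.

**Checks that disagreed:**
- **Button height in the side view:** the side camera put the button about 8 mm further in +y than the top camera did. It was 5 mm off in the same direction at the start, so part of this is camera offset, and even 8 mm would leave the feet inside.
- **Tool tilt:** the tool drifted about 7° off vertical while pushing. The contact also came about 76 mm from the tool axis, not the 57 mm I expected, so I don't know the exact pushing height. The steriliser stayed upright throughout.

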